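# Hand the ball dish to the bed

## Task

On the nightstand a wooden dish with a loose steel ball in it stands under the edge of a small birch riser. Take the dish by its upright handle, slide it straight out along the surface until it is wholly clear of the riser, then lift it at least 10 cm and turn it a quarter turn from the way it stood, counter-clockwise seen from above, so that its thumb ear comes round to the side of the bed (beyond the nightstand's far side, away from the robot) and its handle-to-ear line runs parallel to the riser's open front edge. Keep the dish level and the ball in its middle all the way, do not touch the ball or bump the riser, leave the other things where they are, and finish while still holding the dish up there in front of the riser, level and still, ready to be taken.

Things in the scene. Friction and masses are not known exactly. Their poses are not given: they have to be found in the camera images.
- dish: Round dished wooden plate, 126 mm across, rim 23 mm high, about 180 g (varies), standing loose. Origin at the centre of its underside. +y points to its handle post, -y to its thumb ear. Inside a shallow cone: floor 8 mm high at the middle, rising 9 degrees outwards, 30 near the rim, so the ball stays centred while tilt is below 9 degrees. At the start +y is within 0.05 rad of the riser's +y.
- dish_grip (a point): Good TCP point for a grasp from above: on the axis of the handle, a square upright wooden post 18 x 18 mm, from the surface up to 65 mm, its axis 95 mm from the dish's axis, faces along the dish's x and y. The point is 46 mm above the dish's underside. Close the fingers along the dish's x; a firm 35 N grip holds it level.
- dish_ear (a point): Top of the flat thumb ear, 75 mm from the dish's axis straight across from the handle, 22 mm above the underside; the ear ends 87 mm from the axis.
- dish_seat (a point): Where the ball's centre is when it lies in the middle of the dish: on the dish's axis, 23 mm above its underside.
- ball_center (a point): Centre of the polished hollow steel ball, 30 mm in diameter, about 60 g, loose in the dish.
- riser: Low birch riser, fixed: board 190 (x) by 130 mm (y), underside 65, top 79 mm high, on four 12 mm legs at the corners (162 mm clear between them along x). Origin on the surface under the board's centre. Open front edge at +y, 65 mm from the origin; the dish stands partly under it, handle in front. It is clear once its origin is over 152 mm from the riser's origin along the riser's +y.
- paperweight: Glass dome paperweight, 68 mm across, 40 mm high, on top of the riser; origin under its centre. Leave alone.
- torch: Aluminium pen torch lying beside the riser, 142 mm long, 22 mm thick, along its y; origin under its middle. Leave alone.
- battery_tray: Lilac plastic tray with batteries, 130 x 90 x 22 mm, behind the riser; origin under its centre. Leave alone.
- case: Compact grey case 90 x 120 mm, 32 mm high, its flap standing open to 110 mm high at its far edge; origin under its centre. Leave alone.
- mug: Mug, 80 mm across, 90 mm high; origin under its centre. Leave alone.
- book: Closed book 130 x 200 x 22 mm; origin under its centre. Leave alone.
Not all that is in view belongs to the job. There is more than one size of the riser; the one meant has the size given above. Several things look just like the dish: the one meant starts nearest to the robot's base.

How it is judged:
By the outcome, as a careful person would: the job done as asked, in the order asked, and still so for the second after the job is handed in, while the arm keeps its last pose, push and grip.
It also fails if it takes over 48 s, if anything falls off the work surface, if the arm or the gripper's body presses on something with over 40 N, if the wrist force passes 120 N, or if a joint passes its speed limit or range.

## Robot

A 6-joint arm with a two-finger parallel gripper is mounted at the origin on the work surface. World frame = base frame: x ahead of the robot, y to its left, z up, the work surface at z = 0. Lengths are in m, angles in rad, forces in N, time in s.
With the tool pointing down it reaches from about 0.25 to 0.85 m from the base axis. Payload 12.5 kg.
Tool frame: the origin (TCP) lies between the finger pads, 19 mm behind the fingertips; this is the grasp point; z points along the fingers, y is the direction in which the jaws open and shut (so a half turn about z gives the same grasp; the last joint's range is limited). The gripper opens to 93 mm and grips with 3 to 60 N. Pads are 15 mm wide; open, the fingers measure 128 mm over their backs; the gripper's body (75 mm by 188 mm) begins 65 mm behind the grasp point.
Start: joints at [1.049, 0.351, 1.652, -0, 1.139, -0.085], TCP at [0.233, 0.498, 0.237] pointing down, gripper open.
Joint ranges: [-2.75, 2.75], [-0.79, 2.1], [0.01, 2.65], [-1.57, 4.71], [0.07, 3.14], [-2.87, 2.87]. Speed limits (rad/s): [2.22, 2.22, 2.79, 3.14, 3.14, 3.14].

## Interface

Orientations are given as a rotation vector (axis times angle).
In Python, from plant import manip gives the robot as it stands. The module is installed in compiled form; this text tells all that it offers.
- The arm moves only by the tool play_rows, never from a script. Its argument "motion" is a list of rows, each an object of numbers: "tx", "ty", "tz": the shift along the tool's x, y, z in cm; "wx", "wy", "wz": the turn, a rotation vector about the tool's x, y, z in degrees. In form: [{"tx": .., "ty": .., "tz": .., "wx": .., "wy": .., "wz": ..}, ...]. A call has 1 to 12 rows; each row shifts and turns the pose as measured when the row begins, along the tool's axes as they then stand; what a row does not reach is not made up. A row lasts 1/8 s, in which the tool goes at most 62.5 mm and 10.7 degrees, less where a joint would pass 70% of its speed; a pose out of reach is approached as far as the arm can. A call is refused whole if a number of a shift passes 6.25 or a number of a turn 10.7, either way. A call with a gripper value outside its range is refused whole. "gripper" is the opening, from -1 (shut) to 1 (fully open), set as the call begins (left out, the last holds). The fingers move at their own pace and stop on an object; "newtons" is the grip in N (left out, the last holds). Time passes only in rows, so rows that do not move let the fingers close. It gives the time, the measured TCP pose, the force and the opening at its end, in the units of the state.
- manip.get_obs(): the state, without advancing time (a new reading comes with each control period).
- manip.read_camera(name): name is "scene" or "side" or "wrist"; returns the picture (420x560x3 uint8, red, green, blue); there is no depth.
- manip.camera_params(name): a dict with "K" (3x3 intrinsics, pixels), "dist" ([k1, k2, p1, p2, k3] as OpenCV has them; the pictures are not rectified), "world_from_camera" (4x4, takes a point from camera to world coordinates); the wrist camera has in their place "hand_eye" (4x4, takes a point from camera to tool coordinates, whose origin is the TCP and whose axes are the flange's). Camera axes: x right, y down, z forward; pixel columns grow to the right and rows downward; lengths in m; the calibration is good to about 2 mm. A picture is of the moment at which its call begins: read the wrist's pose just before it. camera_params takes no time and is no camera call.
- manip.finish_job(): hands the job in, once; it reports no verdict.
The state is a dict: "time_s": time; "joint_positions": joint angles; "dq": joint speeds; "joint_efforts": joint torques, N m; "eef_pos": TCP position; "orientation": TCP orientation; "ft_force": force on the tool from outside, world axes, zero at the start; "torque": the same for the moment, N m; "finger_gap": opening from 0.0 (shut) to 1.0 (fully open).
Only numpy, scipy, OpenCV 4.12 (cv2) and the standard library are available. Lean on these libraries where they do the work, as an engineer would, in place of code of your own. Each camera call takes 0.05 s, during which the arm holds its last target. There are 200 camera calls.

## Working session

There is one attempt and no reset: what is moved stays moved. The work goes in short steps, Python scripts to look and compute and a tool call to move; the robot and the scene stay as the last step left them, time stands still between calls to the robot, and variables do not carry over. Pictures are saved under pics/ and viewed, about 8 in all and at most 12, crops included, and the job is handed in when it is done.

Besides the shell and the picture viewer there is one more tool, called after "Request:" as name([rows], argument=value, ...), one row to a line, values as JSON. play_rows: Moves the arm, as the interface text tells. Its arguments: {"type":"object","properties":{"motion":{"type":"array","items":{"type":"object","properties":{"tx":{"type":"number"},"ty":{"type":"number"},"tz":{"type":"number"},"wx":{"type":"number"},"wy":{"type":"number"},"wz":{"type":"number"}}}},"gripper":{"type":"number"},"newtons":{"type":"number"}},"required":["motion"]}

```bash
mkdir -p pics; python3 - <<'E'
from plant import manip
import cv2, numpy as np
np.set_printoptions(precision=4,suppress=True)
o=manip.get_obs();print({k:np.round(v,3) for k,v in o.items()})
for n in("scene","side","wrist"):
    p=manip.camera_params(n);print(n,{k:np.array(v) for k,v in p.items()})
    im=manip.read_camera(n);cv2.imwrite(f"pics/{n}0.png",im[:,:,::-1])
a=cv2.imread("pics/scene0.png");b=cv2.imread("pics/side0.png")
E
```

```text
{'time_s': np.float64(0.0), 'joint_positions': array([ 1.049,  0.351,  1.652, -0.   ,  1.139, -0.085]), 'dq': array([-0.   ,  0.   , -0.001,  0.001,  0.   ,  0.001]), 'joint_efforts': array([ -0.001, -49.732, -28.524,   0.07 ,   0.026,  -0.   ]), 'eef_pos': array([0.232, 0.498, 0.237]), 'orientation': array([-0.681, -3.067,  0.002]), 'ft_force': array([-0.566,  1.026,  0.024]), 'torque': array([ 0.025, -0.037, -0.036]), 'finger_gap': np.float64(0.999)}
scene {'K': array([[504.9314,   0.    , 296.0351],
       [  0.    , 504.9314, 195.7121],
       [  0.    ,   0.    ,   1.    ]]), 'dist': array([0.0161, 0.    , 0.    , 0.    , 0.    ]), 'world_from_camera': array([[-0.4868,  0.7481, -0.451 ,  1.278 ],
       [ 0.8735,  0.4103, -0.2621,  0.4581],
       [-0.011 , -0.5215, -0.8532,  1.4845],
       [ 0.    ,  0.    ,  0.    ,  1.    ]])}
side {'K': array([[378.9055,   0.    , 276.9672],
       [  0.    , 378.9055, 213.5973],
       [  0.    ,   0.    ,   1.    ]]), 'dist': array([-0.0148,  0.    ,  0.    ,  0.    ,  0.    ]), 'world_from_camera': array([[ 0.9602, -0.1582,  0.2302,  0.2651],
       [-0.2784, -0.6108,  0.7413, -0.8336],
       [ 0.0233, -0.7758, -0.6305,  0.7959],
       [ 0.    ,  0.    ,  0.    ,  1.    ]])}
wrist {'K': array([[306.1033,   0.    , 274.5212],
       [  0.    , 306.1033, 211.1781],
       [  0.    ,   0.    ,   1.    ]]), 'dist': array([0.0064, 0.    , 0.    , 0.    , 0.    ]), 'hand_eye': array([[-0.0005, -0.9574, -0.2887,  0.0808],
       [ 1.    , -0.0004, -0.0003,  0.0002],
       [ 0.0001, -0.2887,  0.9574, -0.1469],
       [ 0.    ,  0.    ,  0.    ,  1.    ]])}
```

View pics/scene0.png

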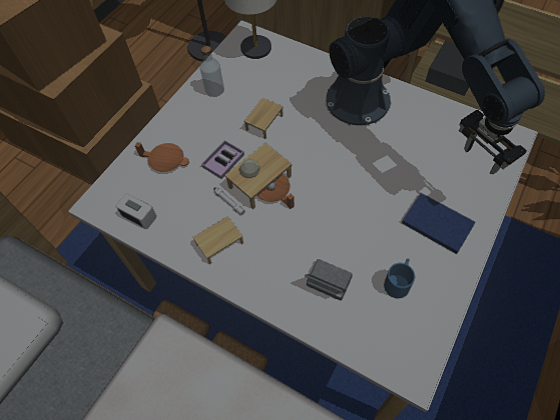

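View pics/side0.png

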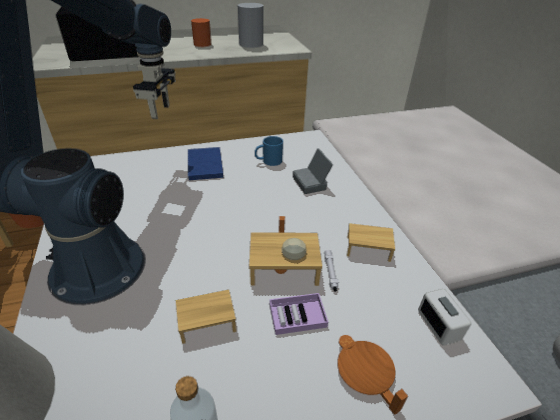

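View pics/wrist0.png

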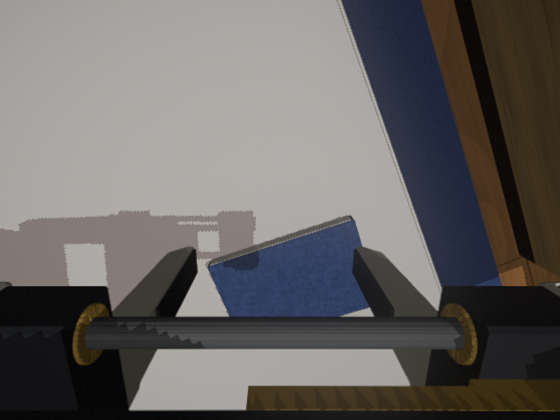

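The scene view shows the dish under the middle riser (~(259,170)), with its handle at ~(290,200). In the side view the handle is at ~(282,223). The bed lies towards +x.

```bash
cat > h.py <<'E'
import cv2, numpy as np
from plant import manip
from scipy.spatial.transform import Rotation as R
np.set_printoptions(precision=4,suppress=True)
def ray(n,uv,T=None):
    p=manip.camera_params(n)
    if n=="wrist": T=T@np.array(p["hand_eye"])
    else: T=np.array(p["world_from_camera"])
    q=cv2.undistortPoints(np.array(uv,float).reshape(-1,1,2),np.array(p["K"]),np.array(p["dist"])).reshape(-1,2)
    d=np.c_[q,np.ones(len(q))]@T[:3,:3].T
    return T[:3,3],d
def plane(n,uv,z,T=None):
    c,d=ray(n,uv,T); return c+d*((z-c[2])/d[:,2])[:,None]
def tri(rs):
    A=np.zeros((3,3));b=np.zeros(3)
    for c,d in rs:
        d=d/np.linalg.norm(d);P=np.eye(3)-np.outer(d,d);A+=P;b+=P@c
    x=np.linalg.solve(A,b)
    return x,[np.linalg.norm(np.cross(x-c,d/np.linalg.norm(d))) for c,d in rs]
def tcp():
    o=manip.get_obs();T=np.eye(4);T[:3,:3]=R.from_rotvec(o["orientation"]).as_matrix();T[:3,3]=o["eef_pos"];return T
E
python3 - <<'E'
from h import *
a=cv2.imread("pics/scene0.png")[130:230,200:320];b=cv2.imread("pics/side0.png")[205:305,235:355]
for n,im,off in(("scene",a,(200,130)),("side",b,(235,205))):
    h=cv2.cvtColor(im,cv2.COLOR_BGR2HSV)
    for nm,lo,hi in(("red",(0,120,40),(13,255,255)),("yel",(14,80,120),(28,255,255))):
        m=cv2.inRange(h,lo,hi)
        for c in cv2.findContours(m,0,1)[0]:
            if cv2.contourArea(c)>25:
                q=cv2.approxPolyDP(c,2,True).reshape(-1,2)+off
                print(n,nm,cv2.contourArea(c),q.tolist())
cv2.imwrite("pics/crop1.png",np.vstack([cv2.resize(a,None,fx=3,fy=3,interpolation=2)*1,cv2.resize(b,None,fx=3,fy=3,interpolation=2)]))
print(plane("scene",[(291,197),(259,165)],0.07))
E
```

```text
scene red 415.5 [[292, 198], [290, 194], [284, 196], [288, 190], [288, 182], [282, 174], [274, 181], [277, 185], [274, 190], [266, 188], [258, 195], [265, 200], [281, 198], [285, 202], [287, 197]]
scene yel 170.0 [[236, 229], [227, 217], [207, 229]]
scene yel 1158.5 [[266, 144], [247, 158], [255, 159], [262, 167], [255, 177], [246, 179], [239, 175], [237, 168], [240, 163], [226, 174], [250, 196], [290, 163], [279, 170], [286, 161], [279, 155], [262, 167], [277, 154]]
side red 40.0 [[280, 216], [279, 231], [283, 231], [284, 217]]
side yel 2257.0 [[251, 233], [250, 266], [321, 266], [316, 233]]
side yel 93.5 [[349, 224], [349, 242], [354, 243], [354, 224]]
[[ 0.5425  0.0116  0.07  ]
 [ 0.4838 -0.147   0.07  ]]
```

View pics/crop1.png

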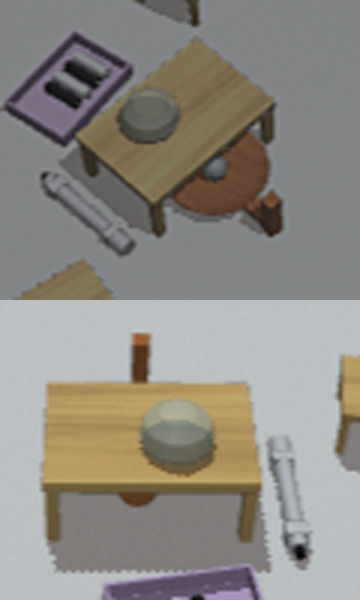

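```bash
python3 - <<'E'
from h import *
S=[(265.7,142.7),(291.7,163.7),(251.7,195.7),(225.3,174.3)]
D=[(249.7,266),(251,232.7),(318.3,232.7),(321,266.3)]
# correspondences: scene top corner (-y side near robot)= side left-near ...
P=[]
for s,d in zip(S,D):
    x,e=tri([(lambda r:(r[0],r[1][0]))(ray("scene",[s])),(lambda r:(r[0],r[1][0]))(ray("side",[d]))]);P.append(x);print(x,np.array(e))
P=np.array(P);print("c",P.mean(0),[np.linalg.norm(P[i]-P[(i+1)%4]) for i in range(4)])
for n,U in(("scene",S),("side",D)):
    Q=plane(n,U,.079);print(n,Q.mean(0),[np.linalg.norm(Q[i]-Q[(i+1)%4]) for i in range(4)]);
    x=(Q[3]-Q[0]+Q[2]-Q[1]);y=(Q[1]-Q[0]+Q[2]-Q[3]);print(np.degrees([np.arctan2(x[1],x[0]),np.arctan2(y[1],y[0])-np.pi/2]))
# handle top centre
s=(290.0,195.5);d=(282,217)
r=[(lambda r:(r[0],r[1][0]))(ray(n,[u])) for n,u in(("scene",s),("side",d))]
print(tri(r),plane("scene",[s],.065),plane("side",[d],.065))
T=tcp();print(T)
E
```

```text
[ 0.3983 -0.1737  0.0772] [0.0028 0.0028]
[ 0.4313 -0.05    0.0765] [0.0019 0.0019]
[ 0.611  -0.1019  0.0822] [0.0054 0.0054]
[ 0.5762 -0.2238  0.0779] [0.0013 0.0013]
c [ 0.5042 -0.1374  0.0785] [np.float64(0.12796447907346037), np.float64(0.1871142299929318), np.float64(0.12679217729186296), np.float64(0.1848914185291439)]
scene [ 0.5019 -0.1359  0.079 ] [np.float64(0.12806057904352364), np.float64(0.1813998425020457), np.float64(0.1254456960894929), np.float64(0.18606056599660784)]
[-16.2519 -14.4557]
side [ 0.5064 -0.14    0.079 ] [np.float64(0.12722603452385295), np.float64(0.19058725653787859), np.float64(0.12925166670850446), np.float64(0.18315831536765087)]
[-14.9658 -16.2908]
(array([0.5398, 0.0044, 0.0679]), [np.float64(0.001855962096628081), np.float64(0.0018559620966280732)]) [[0.5365 0.0043 0.065 ]] [[0.5422 0.0063 0.065 ]]
[[-0.9061  0.423  -0.0004  0.2325]
 [ 0.423   0.9061 -0.0007  0.4982]
 [ 0.0001 -0.0008 -1.      0.237 ]
 [ 0.      0.      0.      1.    ]]
```

Request:
play_rows([
  {"tx":-4.06,"ty":-2.62,"tz":0.3,"wz":6.7},
  {"tx":-4.34,"ty":-2.12,"tz":0.3,"wz":6.7},
  {"tx":-4.56,"ty":-1.6,"tz":0.3,"wz":6.7},
  {"tx":-4.71,"ty":-1.06,"tz":0.3,"wz":6.7},
  {"tx":-4.8,"ty":-0.5,"tz":0.3,"wz":6.7},
  {"tx":-4.83,"ty":0.06,"tz":0.3,"wz":6.7},
  {"tx":-4.79,"ty":0.62,"tz":0.3,"wz":6.7},
  {"tx":-4.68,"ty":1.18,"tz":0.3,"wz":6.7},
  {"tx":-4.52,"ty":1.72,"tz":0.3,"wz":6.7},
  {"tx":-4.28,"ty":2.23,"tz":0.3,"wz":6.7},
  {"tx":-3.99,"ty":2.71,"tz":0.3,"wz":6.7},
  {"tx":-3.65,"ty":3.16,"tz":0.3,"wz":6.7},
], gripper=1)

```text
validation failed for argument at $.mo...
```

Request:
play_rows([
  {},
  {},
])

```text
validation failed for argument at $.mo...
```

```bash
python3 - <<'E'
from h import *
T=tcp();im=manip.read_camera("wrist");cv2.imwrite("pics/w1.png",im[:,:,::-1]);np.save("T1.npy",T);print(T,manip.get_obs()["time_s"])
E
```

```text
[[-0.9061  0.423  -0.0004  0.2325]
 [ 0.423   0.9061 -0.0007  0.4982]
 [ 0.0001 -0.0008 -1.      0.237 ]
 [ 0.      0.      0.      1.    ]] 0.2
```

View pics/w1.png

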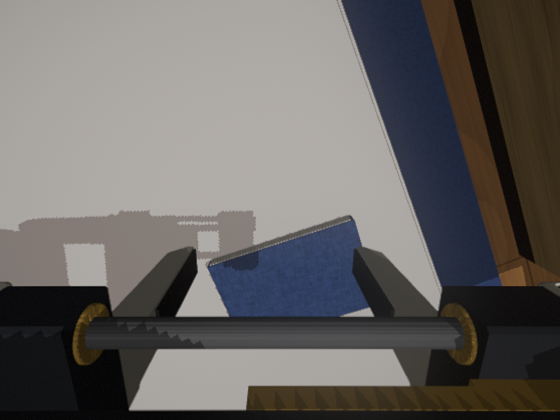

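The call was refused because each row needs all six numbers; the view is unchanged.

Request:
play_rows([
  {"tx":-4.06,"ty":-2.62,"tz":0.3,"wx":0,"wy":0,"wz":6.7},
  {"tx":-4.34,"ty":-2.12,"tz":0.3,"wx":0,"wy":0,"wz":6.7},
  {"tx":-4.56,"ty":-1.6,"tz":0.3,"wx":0,"wy":0,"wz":6.7},
  {"tx":-4.71,"ty":-1.06,"tz":0.3,"wx":0,"wy":0,"wz":6.7},
  {"tx":-4.8,"ty":-0.5,"tz":0.3,"wx":0,"wy":0,"wz":6.7},
  {"tx":-4.83,"ty":0.06,"tz":0.3,"wx":0,"wy":0,"wz":6.7},
  {"tx":-4.79,"ty":0.62,"tz":0.3,"wx":0,"wy":0,"wz":6.7},
  {"tx":-4.68,"ty":1.18,"tz":0.3,"wx":0,"wy":0,"wz":6.7},
  {"tx":-4.52,"ty":1.72,"tz":0.3,"wx":0,"wy":0,"wz":6.7},
  {"tx":-4.28,"ty":2.23,"tz":0.3,"wx":0,"wy":0,"wz":6.7},
  {"tx":-3.99,"ty":2.71,"tz":0.3,"wx":0,"wy":0,"wz":6.7},
  {"tx":-3.65,"ty":3.16,"tz":0.3,"wx":0,"wy":0,"wz":6.7},
], gripper=1)

```text
time_s: 1.7
eef_pos: [0.5394, -0.0119, 0.1998]
orientation: [2.538, 1.851, 0.001]
ft_force: [0.8, -0.1, 0.6]
finger_gap: 1.0
```

Request:
play_rows([
  {"tx":0,"ty":0,"tz":0,"wx":0,"wy":0,"wz":0},
])

```text
time_s: 1.82
eef_pos: [0.5402, -0.0143, 0.1993]
orientation: [2.542, 1.846, 0.001]
ft_force: [-1.4, -1.2, 0.2]
finger_gap: 1.007
```

```bash
python3 - <<'E'
from h import *
T=tcp();im=manip.read_camera("wrist");cv2.imwrite("pics/w2.png",im[:,:,::-1]);np.save("T2.npy",T);print(T,manip.get_obs()["time_s"])
E
```

```text
[[ 0.3095  0.9509  0.0004  0.5402]
 [ 0.9509 -0.3095  0.0001 -0.0143]
 [ 0.0002  0.0004 -1.      0.1993]
 [ 0.      0.      0.      1.    ]] 1.875
```

View pics/w2.png

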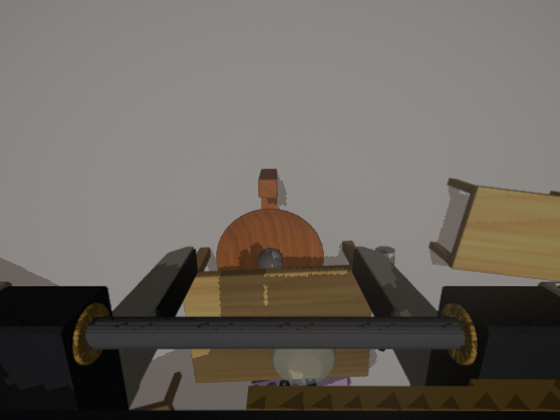

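Wrist view: handle at columns 258–278, rows 170–196 (front face dark, top face brighter), the dish rim around (270,240), the ball at (270,260) and the riser's front edge at rows ~268. I'll get the handle's top-face corners from a crop.

```bash
python3 - <<'E'
from h import *
T=np.load("T2.npy");im=cv2.imread("pics/w2.png")
print(im[164:214:1,268].tolist())
print(im[189,250:288].tolist())
c=cv2.resize(im[160:290,180:385],None,fx=3.9,fy=3.9,interpolation=0);cv2.imwrite("pics/w2c.png",c)
E
```

```text
[[136, 139, 142], [135, 138, 141], [136, 140, 143], [136, 138, 142], [115, 119, 124], [52, 59, 75], [40, 50, 69], [41, 51, 70], [42, 52, 70], [42, 52, 70], [42, 52, 70], [41, 51, 71], [41, 51, 70], [42, 51, 70], [41, 52, 73], [46, 64, 97], [52, 79, 126], [54, 83, 132], [53, 82, 129], [52, 80, 126], [53, 82, 128], [53, 81, 129], [53, 81, 128], [52, 81, 128], [52, 80, 126], [50, 77, 123], [49, 76, 120], [49, 76, 119], [50, 77, 122], [50, 79, 125], [51, 79, 126], [51, 80, 128], [50, 80, 124], [47, 72, 104], [41, 57, 84], [39, 56, 82], [40, 56, 84], [41, 58, 88], [41, 58, 89], [43, 65, 102], [49, 77, 123], [48, 78, 126], [48, 78, 126], [47, 75, 120], [41, 62, 100], [40, 60, 94], [43, 69, 111], [43, 69, 111], [42, 66, 107], [40, 64, 103]]
[[135, 138, 141], [134, 137, 141], [135, 138, 142], [134, 137, 141], [136, 139, 142], [135, 139, 142], [136, 138, 142], [134, 137, 141], [71, 84, 106], [49, 77, 122], [52, 81, 128], [52, 81, 128], [52, 80, 126], [51, 78, 124], [51, 78, 123], [49, 76, 119], [50, 76, 119], [50, 77, 120], [50, 77, 123], [51, 79, 125], [52, 80, 126], [52, 81, 127], [52, 81, 128], [51, 80, 128], [51, 80, 128], [51, 81, 128], [50, 71, 109], [78, 84, 94], [97, 102, 108], [99, 103, 111], [98, 103, 110], [98, 104, 111], [98, 102, 110], [98, 103, 110], [99, 103, 111], [123, 127, 131], [135, 138, 142], [134, 137, 141]]
```

View pics/w2c.png

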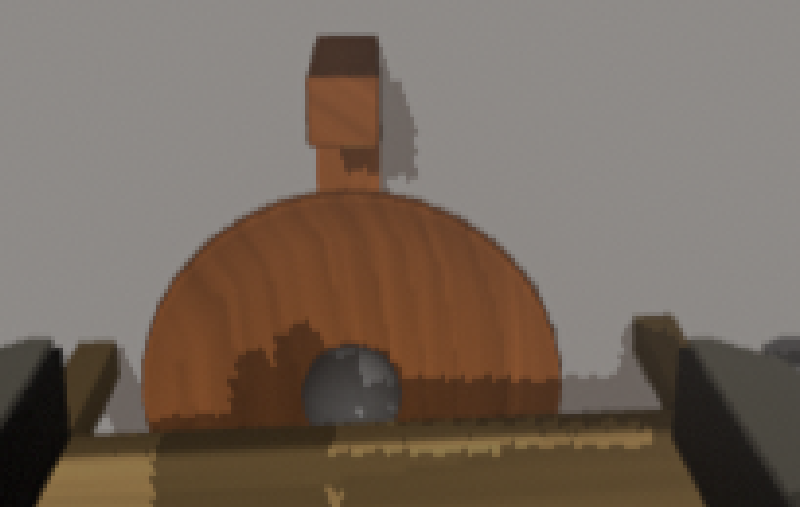

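```bash
python3 - <<'E'
from h import *
from scipy.optimize import least_squares
T=np.load("T2.npy")
f=lambda L:[(180+x/3.9-.5,160+y/3.9-.5) for x,y in L]
top=plane("wrist",f([(306,76),(379,76),(380,148),(308,146)]),.065,T)
bot=plane("wrist",f([(317,36),(379,36)]),.0,T)
print("top",top,"c",top.mean(0),"sides",[np.linalg.norm(top[i]-top[(i+1)%4]) for i in range(4)])
print("bot front",bot,np.linalg.norm(bot[1]-bot[0]))
a=lambda p,q:np.degrees(np.arctan2(*(q-p)[1::-1]))
print("yaw top edges",a(top[0],top[1]),a(top[3],top[2]),"bot",a(bot[0],bot[1]))
# height check: handle top edge two-view with scene (290,195.5)/(282,217)
w=np.array(f([(343,111.5)]));rs=[ray("wrist",w,T),ray("scene",[(290.,195.5)]),ray("side",[(282.,217.)])]
print(tri([(c,d[0]) for c,d in rs]))
rim=plane("wrist",f([(145,380),(160,320),(200,260),(260,212),(300,196),(400,196),(460,220),(520,275),(550,325),(560,380)]),.023,T)
s=least_squares(lambda v:np.hypot(rim[:,0]-v[0],rim[:,1]-v[1])-v[2],[.51,-.09,.063]);print("rim",s.x,s.fun)
c=s.x[:2];h=top.mean(0)[:2];print("dist",np.linalg.norm(h-c),"yaw dish",a(c,h)-90)
ball=plane("wrist",f([(352,386)]),.023,T);print("ball",ball,ball[0,:2]-c)
ed=plane("wrist",f([(75,437+15),(650,418+14)]),.079,T);print("edge yaw",a(ed[0],ed[1]),ed)
ed=plane("wrist",f([(100,434),(650,418)]),.065,T);print("edge low yaw",a(ed[0],ed[1]),ed)
E
```

```text
top [[ 0.5339  0.0165  0.065 ]
 [ 0.5504  0.0111  0.065 ]
 [ 0.5452 -0.0058  0.065 ]
 [ 0.5287  0.0001  0.065 ]] c [0.5396 0.0055 0.065 ] sides [np.float64(0.01740960491793265), np.float64(0.017699310181766473), np.float64(0.01748034254751951), np.float64(0.01719834931387797)]
bot front [[0.5335 0.016  0.    ]
 [0.5506 0.0104 0.    ]] 0.018026151643063548
yaw top edges -18.05229512116274 -19.69176571322111 bot -18.052965679787835
(array([0.5398, 0.0052, 0.0675]), [np.float64(0.0009092028052132893), np.float64(0.0017975261069223482), np.float64(0.0020870373198189113)])
rim [ 0.5119 -0.084   0.0611] [ 0.0007 -0.0005 -0.0011  0.0002  0.0008  0.0004  0.     -0.0008  0.
  0.0002]
dist 0.09363830775050438 yaw dish -17.15934260573208
ball [[ 0.5119 -0.0827  0.023 ]] [-0.      0.0013]
edge yaw -15.833256462401378 [[ 0.4498 -0.0532  0.079 ]
 [ 0.5875 -0.0923  0.079 ]]
edge low yaw -16.201601322659975 [[ 0.4519 -0.0564  0.065 ]
 [ 0.5897 -0.0965  0.065 ]]
```

Request:
play_rows([
  {"tx":1.0,"ty":-0.35,"tz":0.5,"wx":0,"wy":0,"wz":0},
  {"tx":0.86,"ty":-0.32,"tz":1.5,"wx":0,"wy":0,"wz":0},
  {"tx":0,"ty":0,"tz":2.5,"wx":0,"wy":0,"wz":0},
  {"tx":0,"ty":0,"tz":2.5,"wx":0,"wy":0,"wz":0},
  {"tx":0,"ty":0,"tz":2,"wx":0,"wy":0,"wz":0},
  {"tx":0,"ty":0,"tz":1,"wx":0,"wy":0,"wz":0},
  {"tx":0,"ty":0,"tz":0,"wx":0,"wy":0,"wz":0},
])

```text
time_s: 2.75
eef_pos: [0.5349, 0.0167, 0.0929]
orientation: [-2.526, -1.863, 0.003]
ft_force: [0.9, 0.3, 0.6]
finger_gap: 1.0
```

```bash
python3 - <<'E'
from h import *
T=tcp();d=T[:3,:3].T@(np.array([.5396,.0055,.046])-T[:3,3]);print(T,d*100)
E
```

```text
[[ 0.2955  0.9553 -0.003   0.5349]
 [ 0.9554 -0.2955  0.0013  0.0167]
 [ 0.0004 -0.0033 -1.      0.0929]
 [ 0.      0.      0.      1.    ]] [-0.935   0.7967  4.6921]
```

Request:
play_rows([
  {"tx":-0.6,"ty":0.5,"tz":0.3,"wx":0,"wy":0,"wz":0},
  {"tx":-0.2,"ty":0.2,"tz":0.8,"wx":0,"wy":0,"wz":0},
  {"tx":0,"ty":0,"tz":1,"wx":0,"wy":0,"wz":0},
  {"tx":0,"ty":0,"tz":0.8,"wx":0,"wy":0,"wz":0},
  {"tx":0,"ty":0,"tz":0,"wx":0,"wy":0,"wz":0},
])

```text
time_s: 3.38
eef_pos: [0.5401, 0.0065, 0.0631]
orientation: [-2.527, -1.864, -0.0]
ft_force: [0.1, 0.4, 0.2]
finger_gap: 1.002
```

```bash
python3 - <<'E'
from h import *
T=tcp();d=T[:3,:3].T@(np.array([.5396,.0055,.046])-T[:3,3]);print(T,d*100)
E
```

```text
[[ 0.2953  0.9554 -0.0008  0.5401]
 [ 0.9554 -0.2953  0.0011  0.0065]
 [ 0.0008 -0.0011 -1.      0.0631]
 [ 0.      0.      0.      1.    ]] [-0.1107 -0.02    1.7113]
```

Request:
play_rows([
  {"tx":-0.1,"ty":0,"tz":0.7,"wx":0,"wy":0,"wz":0},
  {"tx":0,"ty":0,"tz":0.7,"wx":0,"wy":0,"wz":0},
  {"tx":0,"ty":0,"tz":0.3,"wx":0,"wy":0,"wz":0},
  {"tx":0,"ty":0,"tz":0,"wx":0,"wy":0,"wz":0},
])

```text
time_s: 3.88
eef_pos: [0.5399, 0.0055, 0.045]
orientation: [-2.527, -1.864, -0.0]
ft_force: [0.8, -0.5, 0.6]
finger_gap: 0.997
```

Request:
play_rows([
  {"tx":0,"ty":0,"tz":0,"wx":0,"wy":0,"wz":0},
  {"tx":0,"ty":0,"tz":0,"wx":0,"wy":0,"wz":0},
  {"tx":0,"ty":0,"tz":0,"wx":0,"wy":0,"wz":0},
  {"tx":0,"ty":0,"tz":0,"wx":0,"wy":0,"wz":0},
  {"tx":0,"ty":0,"tz":0,"wx":0,"wy":0,"wz":0},
  {"tx":0,"ty":0,"tz":0,"wx":0,"wy":0,"wz":0},
  {"tx":0,"ty":0,"tz":0,"wx":0,"wy":0,"wz":0},
  {"tx":0,"ty":0,"tz":0,"wx":0,"wy":0,"wz":0},
], gripper=-1, newtons=35)

```text
time_s: 4.88
eef_pos: [0.5402, 0.0056, 0.0456]
orientation: [-2.528, -1.864, -0.002]
ft_force: [-2.6, 1.0, 0.7]
finger_gap: 0.192
```

```bash
python3 - <<'E'
from h import *
T=tcp();np.save("Tg.npy",T);im=manip.read_camera("wrist");cv2.imwrite("pics/w3.png",im[:,:,::-1])
o=manip.get_obs();print(T,o["finger_gap"]*93,o["ft_force"],o["torque"])
d=np.array([.2756,.9613,0]);print(T[:3,:3].T@d)
E
```

```text
[[ 0.2953  0.9554  0.0004  0.5402]
 [ 0.9554 -0.2953  0.0011  0.0056]
 [ 0.0012  0.     -1.      0.0456]
 [ 0.      0.      0.      1.    ]] 17.82965290921181 [-0.3679  0.2247  0.0782] [-0.0798  0.192  -0.0287]
[ 0.9998 -0.0205  0.0012]
```

View pics/w3.png

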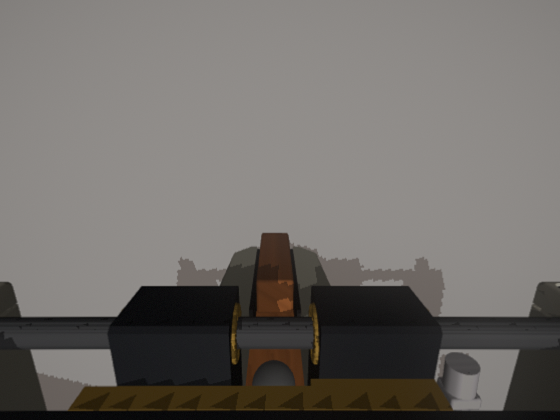

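Fingers closed on 17.8 mm (the post). The wrist image shows the post held at (275,270) and the ball top at (273,375), in line with it. Now the slide.

Request:
play_rows([
  {"tx":0.1,"ty":0,"tz":0,"wx":0,"wy":0,"wz":0},
  {"tx":0.2,"ty":0,"tz":0,"wx":0,"wy":0,"wz":0},
  {"tx":0.3,"ty":0,"tz":0,"wx":0,"wy":0,"wz":0},
  {"tx":0.4,"ty":-0.01,"tz":0,"wx":0,"wy":0,"wz":0},
  {"tx":0.5,"ty":-0.01,"tz":0,"wx":0,"wy":0,"wz":0},
  {"tx":0.5,"ty":-0.01,"tz":0,"wx":0,"wy":0,"wz":0},
  {"tx":0.5,"ty":-0.01,"tz":0,"wx":0,"wy":0,"wz":0},
  {"tx":0.5,"ty":-0.01,"tz":0,"wx":0,"wy":0,"wz":0},
  {"tx":0.5,"ty":-0.01,"tz":0,"wx":0,"wy":0,"wz":0},
  {"tx":0.5,"ty":-0.01,"tz":0,"wx":0,"wy":0,"wz":0},
  {"tx":0.5,"ty":-0.01,"tz":0,"wx":0,"wy":0,"wz":0},
  {"tx":0.5,"ty":-0.01,"tz":0,"wx":0,"wy":0,"wz":0},
])

```text
time_s: 6.42
eef_pos: [0.5549, 0.0567, 0.0456]
orientation: [-2.528, -1.865, -0.001]
ft_force: [0.1, -2.1, -0.3]
finger_gap: 0.19
```

```bash
cat > chk.py <<'E'
from h import *
T=tcp();G=np.load("Tg.npy");o=manip.get_obs()
d=T[:3,3]-G[:3,3];print(T,o["time_s"],o["finger_gap"]*93,o["ft_force"],o["torque"],o["dq"])
u=np.array([.2756,.9613]);v=np.array([.9613,-.2756]);print("along",d[:2]@u,"across",d[:2]@v,"dz",d[2],"tool yaw",np.degrees(np.arctan2(T[1,1],T[0,1])),"tilt",np.degrees(T[:2,2]))
E
python3 chk.py
```

```text
[[ 0.2952  0.9554 -0.0001  0.5549]
 [ 0.9554 -0.2952  0.0007  0.0567]
 [ 0.0007 -0.0003 -1.      0.0456]
 [ 0.      0.      0.      1.    ]] 6.425 17.63978836176695 [ 0.1445 -2.1388 -0.3428] [-0.3008  0.1096 -0.0861] [ 0.0744  0.0218 -0.0438 -0.0013  0.0208  0.0726]
along 0.053229077606215626 across 1.8686201100216737e-05 dz -7.382297794816806e-06 tool yaw -17.17123439138093 tilt [-0.0032  0.0413]
```

Request:
play_rows([
  {"tx":0.5,"ty":-0.01,"tz":0,"wx":0,"wy":0,"wz":0},
  {"tx":0.55,"ty":-0.01,"tz":0,"wx":0,"wy":0,"wz":0},
  {"tx":0.6,"ty":-0.01,"tz":0,"wx":0,"wy":0,"wz":0},
  {"tx":0.6,"ty":-0.01,"tz":0,"wx":0,"wy":0,"wz":0},
  {"tx":0.6,"ty":-0.01,"tz":0,"wx":0,"wy":0,"wz":0},
  {"tx":0.6,"ty":-0.01,"tz":0,"wx":0,"wy":0,"wz":0},
  {"tx":0.6,"ty":-0.01,"tz":0,"wx":0,"wy":0,"wz":0},
  {"tx":0.6,"ty":-0.01,"tz":0,"wx":0,"wy":0,"wz":0},
  {"tx":0.6,"ty":-0.01,"tz":0,"wx":0,"wy":0,"wz":0},
  {"tx":0.6,"ty":-0.01,"tz":0,"wx":0,"wy":0,"wz":0},
  {"tx":0.5,"ty":-0.01,"tz":0,"wx":0,"wy":0,"wz":0},
  {"tx":0.4,"ty":-0.01,"tz":0,"wx":0,"wy":0,"wz":0},
])

```text
time_s: 7.92
eef_pos: [0.575, 0.1263, 0.0456]
orientation: [-2.527, -1.865, -0.0]
ft_force: [-1.3, -2.7, 0.5]
finger_gap: 0.195
```

Request:
play_rows([
  {"tx":0.3,"ty":0,"tz":0,"wx":0,"wy":0,"wz":0},
  {"tx":0.2,"ty":0,"tz":0,"wx":0,"wy":0,"wz":0},
  {"tx":0.1,"ty":0,"tz":0,"wx":0,"wy":0,"wz":0},
  {"tx":0,"ty":0,"tz":0,"wx":0,"wy":0,"wz":0},
])

```text
time_s: 8.43
eef_pos: [0.5768, 0.1325, 0.0456]
orientation: [-2.527, -1.865, -0.0]
ft_force: [-0.6, -0.8, 0.6]
finger_gap: 0.194
```

```bash
python3 chk.py; python3 - <<'E'
from h import *
cv2.imwrite("pics/s4.png",cv2.resize(manip.read_camera("scene")[140:260,220:380,::-1],None,fx=4,fy=4,interpolation=2))
E
```

```text
[[ 0.2951  0.9555 -0.0003  0.5768]
 [ 0.9555 -0.2951  0.0008  0.1325]
 [ 0.0006 -0.0006 -1.      0.0456]
 [ 0.      0.      0.      1.    ]] 8.425 18.057533466435313 [-0.5966 -0.8374  0.5527] [-0.1284  0.1366 -0.0104] [ 0.0006 -0.0021  0.0033  0.0019 -0.0011  0.0003]
along 0.13214926867696905 across 0.00018314349854259976 dz 6.037056827501441e-07 tool yaw -17.162440434966935 tilt [-0.0197  0.0436]
```

View pics/s4.png

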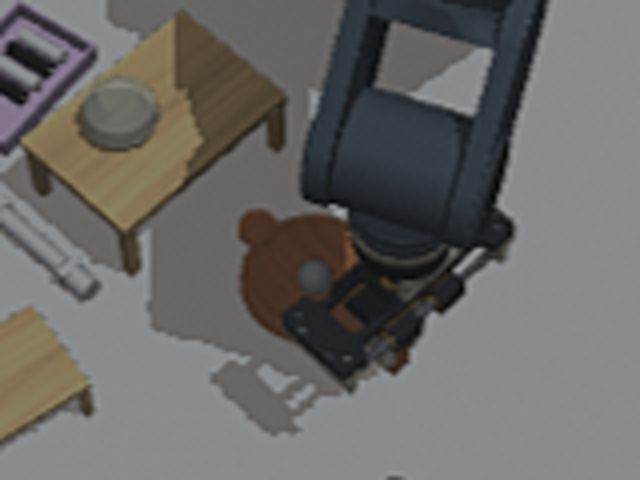

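Dish (rim around (305,275) in the crop) is clear of the riser and the ball sits in the middle at (315,277). Lifting.

Request:
play_rows([
  {"tx":0,"ty":0,"tz":-0.2,"wx":0,"wy":0,"wz":0},
  {"tx":0,"ty":0,"tz":-0.4,"wx":0,"wy":0,"wz":0},
  {"tx":0,"ty":0,"tz":-0.7,"wx":0,"wy":0,"wz":0},
  {"tx":0,"ty":0,"tz":-1,"wx":0,"wy":0,"wz":0},
  {"tx":0,"ty":0,"tz":-1.2,"wx":0,"wy":0,"wz":0},
  {"tx":0,"ty":0,"tz":-1.2,"wx":0,"wy":0,"wz":0},
  {"tx":0,"ty":0,"tz":-1.2,"wx":0,"wy":0,"wz":0},
  {"tx":0,"ty":0,"tz":-1.2,"wx":0,"wy":0,"wz":0},
  {"tx":0,"ty":0,"tz":-1.2,"wx":0,"wy":0,"wz":0},
  {"tx":0,"ty":0,"tz":-1.2,"wx":0,"wy":0,"wz":0},
  {"tx":0,"ty":0,"tz":-1.2,"wx":0,"wy":0,"wz":0},
  {"tx":0,"ty":0,"tz":-1.2,"wx":0,"wy":0,"wz":0},
])

```text
time_s: 9.98
eef_pos: [0.5765, 0.1325, 0.1727]
orientation: [-2.527, -1.864, -0.0]
ft_force: [-0.6, -0.7, -2.6]
finger_gap: 0.193
```

Request:
play_rows([
  {"tx":0,"ty":0,"tz":-1,"wx":0,"wy":0,"wz":0},
  {"tx":0,"ty":0,"tz":-0.7,"wx":0,"wy":0,"wz":0},
  {"tx":0,"ty":0,"tz":-0.4,"wx":0,"wy":0,"wz":0},
  {"tx":0,"ty":0,"tz":-0.2,"wx":0,"wy":0,"wz":0},
  {"tx":0,"ty":0,"tz":0,"wx":0,"wy":0,"wz":0},
  {"tx":0,"ty":0,"tz":0,"wx":0,"wy":0,"wz":0},
])

```text
time_s: 10.72
eef_pos: [0.5764, 0.1325, 0.1974]
orientation: [-2.527, -1.864, -0.0]
ft_force: [0.6, 0.3, -2.4]
finger_gap: 0.192
```

```bash
python3 chk.py; python3 - <<'E'
from h import *
a=manip.read_camera("side")[60:260,190:390,::-1]
cv2.imwrite("pics/d5.png",cv2.resize(a,None,fx=3,fy=3,interpolation=2))
E
```

```text
[[ 0.2955  0.9553 -0.0009  0.5764]
 [ 0.9553 -0.2955  0.0014  0.1325]
 [ 0.0011 -0.0013 -1.      0.1974]
 [ 0.      0.      0.      1.    ]] 10.725 17.854101546099965 [ 0.5914  0.2791 -2.3827] [0.1861 0.0245 0.0315] [-0.0012  0.0006  0.0007 -0.0012 -0.0015 -0.0009]
along 0.13198833417167485 across -0.00024321529720358614 dz 0.15176621347454888 tool yaw -17.18749070118479 tilt [-0.0514  0.0802]
```

View pics/d5.png

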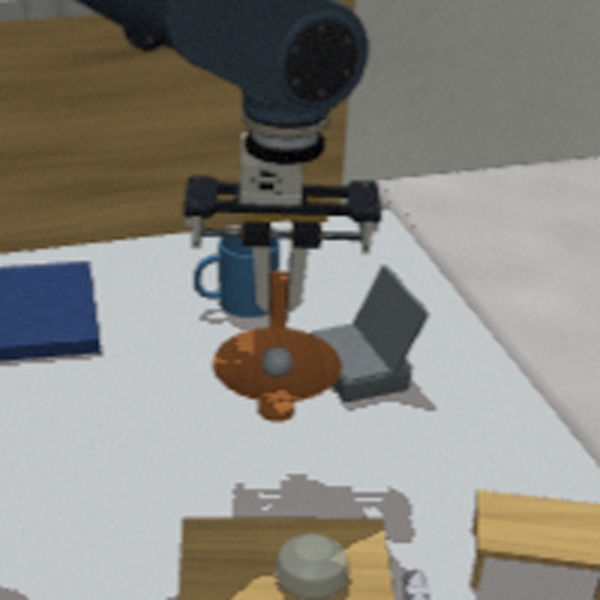

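Dish is up 15 cm, level, with the ball centred at (277,361) of the crop. Now I turn it about its own axis.

Request:
play_rows([
  {"tx":0,"ty":-0.17,"tz":0,"wx":0,"wy":0,"wz":-1},
  {"tx":-0.01,"ty":-0.33,"tz":0,"wx":0,"wy":0,"wz":-2},
  {"tx":-0.01,"ty":-0.5,"tz":0,"wx":0,"wy":0,"wz":-3},
  {"tx":-0.02,"ty":-0.66,"tz":0,"wx":0,"wy":0,"wz":-4},
  {"tx":-0.02,"ty":-0.66,"tz":0,"wx":0,"wy":0,"wz":-4},
  {"tx":-0.02,"ty":-0.66,"tz":0,"wx":0,"wy":0,"wz":-4},
  {"tx":-0.02,"ty":-0.66,"tz":0,"wx":0,"wy":0,"wz":-4},
  {"tx":-0.02,"ty":-0.66,"tz":0,"wx":0,"wy":0,"wz":-4},
  {"tx":-0.02,"ty":-0.66,"tz":0,"wx":0,"wy":0,"wz":-4},
  {"tx":-0.02,"ty":-0.66,"tz":0,"wx":0,"wy":0,"wz":-4},
  {"tx":-0.02,"ty":-0.66,"tz":0,"wx":0,"wy":0,"wz":-4},
  {"tx":-0.02,"ty":-0.66,"tz":0,"wx":0,"wy":0,"wz":-4},
])

```text
time_s: 12.28
eef_pos: [0.5039, 0.1275, 0.1968]
orientation: [-1.634, -2.678, 0.001]
ft_force: [0.2, -0.6, -2.9]
finger_gap: 0.191
```

```bash
echo 'print("dish ctr",T[:3,3]-.095*T[:3,0])'>>chk.py; python3 chk.py
```

```text
[[-0.4573  0.8893 -0.0037  0.5039]
 [ 0.8893  0.4573  0.0012  0.1275]
 [ 0.0028 -0.0027 -1.      0.1968]
 [ 0.      0.      0.      1.    ]] 12.275 17.803371152528666 [ 0.1641 -0.6242 -2.8642] [ 0.2196  0.0727 -0.0126] [-0.0273 -0.0957  0.1395 -0.0013 -0.0431 -0.6119]
along 0.10723563295914566 across -0.06854998197219231 dz 0.15120175692655008 tool yaw 27.21509606962697 tilt [-0.2129  0.0707]
dish ctr [0.5473 0.0431 0.1965]
```

Request:
play_rows([
  {"tx":-0.02,"ty":-0.66,"tz":0,"wx":0,"wy":0,"wz":-4},
  {"tx":-0.02,"ty":-0.66,"tz":0,"wx":0,"wy":0,"wz":-4},
  {"tx":-0.02,"ty":-0.66,"tz":0,"wx":0,"wy":0,"wz":-4},
  {"tx":-0.02,"ty":-0.66,"tz":0,"wx":0,"wy":0,"wz":-4},
  {"tx":-0.02,"ty":-0.66,"tz":0,"wx":0,"wy":0,"wz":-4},
  {"tx":-0.02,"ty":-0.66,"tz":0,"wx":0,"wy":0,"wz":-4},
  {"tx":-0.02,"ty":-0.66,"tz":0,"wx":0,"wy":0,"wz":-4},
  {"tx":-0.02,"ty":-0.66,"tz":0,"wx":0,"wy":0,"wz":-4},
  {"tx":-0.01,"ty":-0.5,"tz":0,"wx":0,"wy":0,"wz":-3},
  {"tx":-0.01,"ty":-0.33,"tz":0,"wx":0,"wy":0,"wz":-2},
  {"tx":0,"ty":-0.17,"tz":0,"wx":0,"wy":0,"wz":-1},
  {"tx":0,"ty":0,"tz":0,"wx":0,"wy":0,"wz":0},
])

```text
time_s: 13.78
eef_pos: [0.4562, 0.0813, 0.1971]
orientation: [-0.609, -3.074, 0.002]
ft_force: [-0.5, -0.6, -2.2]
finger_gap: 0.193
```

```bash
python3 chk.py
```

```text
[[-0.9245  0.3811 -0.008   0.4562]
 [ 0.3811  0.9245  0.0002  0.0813]
 [ 0.0075 -0.0029 -1.      0.1971]
 [ 0.      0.      0.      1.    ]] 13.775 17.926297431931996 [-0.5341 -0.602  -2.2139] [ 0.097   0.2127 -0.0079] [ 0.0007 -0.0012 -0.0002  0.0008  0.0001 -0.0009]
along 0.04966668470354359 across -0.10168560501973874 dz 0.1514589954366818 tool yaw 67.60076905177138 tilt [-0.4595  0.0114]
dish ctr [0.544  0.0451 0.1964]
```

Request:
play_rows([
  {"tx":0,"ty":-0.17,"tz":0,"wx":0,"wy":-0.1,"wz":-1},
  {"tx":-0.01,"ty":-0.33,"tz":0,"wx":0,"wy":-0.1,"wz":-2},
  {"tx":-0.01,"ty":-0.33,"tz":0,"wx":0,"wy":-0.1,"wz":-2},
  {"tx":0,"ty":-0.17,"tz":0,"wx":0,"wy":-0.1,"wz":-1},
  {"tx":0,"ty":0,"tz":0,"wx":0,"wy":0,"wz":0},
  {"tx":0,"ty":0,"tz":0,"wx":0,"wy":0,"wz":0},
])

```text
time_s: 14.52
eef_pos: [0.4527, 0.0718, 0.197]
orientation: [-0.44, -3.11, 0.004]
ft_force: [-0.6, -0.9, -1.9]
finger_gap: 0.189
```

```bash
python3 chk.py;python3 - <<'E'
from h import *
a=manip.read_camera("side");b=manip.read_camera("scene")
cv2.imwrite("pics/s6.png",b[:,:,::-1]);cv2.imwrite("pics/d6.png",a[:,:,::-1])
a=a[80:280,190:390,::-1];b=b[120:320,200:400,::-1]
cv2.imwrite("pics/f6.png",cv2.resize(np.hstack([a,b]),None,fx=2,fy=2,interpolation=2))
E
```

```text
[[-0.9607  0.2775 -0.0013  0.4527]
 [ 0.2775  0.9607 -0.0024  0.0718]
 [ 0.0006 -0.0027 -1.      0.197 ]
 [ 0.      0.      0.      1.    ]] 14.525 17.542544091738304 [-0.6106 -0.9324 -1.9401] [ 0.074   0.2109 -0.0027] [ 0.0002  0.0008 -0.0004 -0.0006 -0.0005 -0.0013]
along 0.039552856645797815 across -0.1023968553043641 dz 0.15141512747049007 tool yaw 73.88858244295716 tilt [-0.0743 -0.1385]
dish ctr [0.544  0.0454 0.197 ]
```

View pics/f6.png

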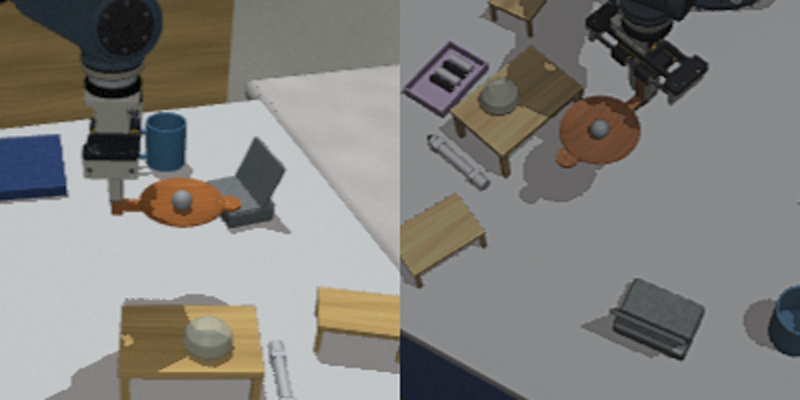

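Side and scene views: the ear points to the bed, the ball is in the dish's middle, and the riser, paperweight and torch look untouched. One numeric check of ear and ball before handing in.

```bash
python3 - <<'E'
from h import *
T=tcp()
for n,s,d,e in(("ear",(284,199.5),(306,182),(-.170,.022)),("ball",(299.5,184.5),(280.5,180.5),(-.095,.023))):
    x,r=tri([(c,q[0]) for c,q in(ray("scene",[s]),ray("side",[d]))])
    print(n,x,np.array(r),"expected",T[:3,3]+T[:3,0]*e[0]+np.array([0,0,e[1]-.046]))
a=cv2.imread("pics/scene0.png").astype(int);b=cv2.imread("pics/s6.png").astype(int)
d=abs(a-b).max(2)
for n,(u,v,w,h) in dict(mug=(383,258,34,42),torch=(212,185,34,32),tray=(200,138,45,42),book=(400,195,80,60),case=(302,256,54,46)).items():print(n,(d[v:v+h,u:u+w]>40).mean().round(3))
E
```

```text
ear [0.6152 0.0269 0.1687] [0.0036 0.0036] expected [0.616  0.0247 0.1729]
ball [0.5448 0.0446 0.1728] [0.0008 0.0008] expected [0.544  0.0455 0.174 ]
mug 0.0
torch 0.0
tray 0.0
book 0.017
case 0.0
```

```bash
python3 -c "
from plant import manip
print(manip.get_obs()['time_s'],manip.finish_job())"
```

```text
the job is handed in; nothing more can be done
14.625 None
```

I gripped the dish by its post at 35 N and slid it 132 mm straight out along the riser's +y. I then lifted it 15 cm and turned it 91° counter-clockwise about its own axis. The job was handed in at 14.6 s with the dish still held.

**Clear of the riser:** after the slide the dish's origin was about 185 mm from the riser's, against the 152 mm needed. The scene view also showed it wholly clear.

**Final pose:** the handle-to-ear line is within about 0.5° of parallel to the riser's front edge (73.9° against 74.0°, with the edge measured to about half a degree). The ear points to the bed. Tool tilt was under 0.2° and joint speeds were near zero.

**Ball and ear:** ball height and position, measured from two views, are within 2 mm of the dish's seat. The ear came out about 4 mm low, with rays missing each other by a similar amount, so that is within reading error.

**Other things:** the mug, torch, tray and case showed no pixel change. The book region changed 1.7%; I put this down to the arm's shadow moving but did not check it. The riser and paperweight looked unmoved in the last picture, but I did not compare them pixel by pixel.

**Refused moves:** my first two move calls were refused because the rows left out zero entries. Nothing moved.

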